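# Drive the seized pin out of the lift bracket

## Task

The clevis pin that holds the damaged steel link in the wash-station lift bracket has seized. Take the brass drift punch from its stand, feel its tip into the bore on top of the bracket and press the pin down slowly and gently, without forcing the punch on bracket or pin, until the pin is clear of the link; then stand the punch back in its hole, draw the link out of the bracket and lay it flat on the deck clear of the pin block. Leave the other tools and the dish where they are.

Things in the scene. Friction and masses are not known exactly. Their poses are not given: they have to be found in the camera images.
- pin_block: black plastic bench block, 102 x 68 x 40 mm, fixed, with a lengthwise slot that takes the driven pin; it carries the bracket and the pin. Origin on the deck, z up, x along the block: it reaches 52 mm to its front (-x, where the link sticks out) and 50 mm to +x. An aluminium rest bar at the front carries the link at 48 mm height. More than 25 N of the punch on bracket or pin spoils them
- bore_nominal (a point): 66 mm above the block's origin, level with the top of the aluminium clevis bracket (fixed, 32 mm wide nose, two 8 mm cheeks, gap from 48 to 58 mm height open to -x). Its upright bore, 6 mm wide, has its mouth in this top face, but the bracket was screwed on by hand: the bore lies up to 4.5 mm off this point along the block's x and along its y, unmeasured: feel for it
- pin_travel (a joint): how far the pin has been driven down its bore, in m. At 0 its top end is 3.5 mm below the bore's mouth. It starts between 0 and 0.003. Its head is below: it can only go down. From 0.0145 on it is below the link; drive it to 0.018 or so; at 0.022 it stands hard on the slot's floor. It yields at about 8 N, resists about 4 N more for every 10 mm/s, and stays where it is left
- link: flat steel bar, 106 x 30 x 9 mm, 0.09 kg, held only by the pin through its eye, a 19 mm hole whose bearing has broken out (so the link does not show where the pin is). Origin at the eye's centre on its underside, z up, x along the bar: it reaches 15 mm to +x, 91 mm to -x. It lies at 48 mm height between the cheeks and on the rest bar; its last 39 mm overhang the block
- link_tail (a point): the place to grip the link: 70 mm to -x of its eye, at mid height of the bar (4.5 mm above its underside)
- punch_stand: grey block, 42 x 100 x 40 mm, fixed to the deck, its row of punches along its y. Origin under its middle, z up. The loose brass punch stands at y = +32 mm; two dark steel punches at 0 and -30 mm are fixed and stand up to 60 mm above the block
- stand_hole (a point): centre of the mouth of the brass punch's hole in the stand's top, 40 mm over the deck; 9 mm wide, 36 mm deep
- punch: drift punch with a brass body, 108 mm, 0.2 kg: round steel tip 5 mm thick and 32 mm long, then a flat shoulder and a round brass shank 18 mm thick. Origin at the flat end of the tip, z from tip to head. In the stand it is upright, shoulder on the stand's top (tip end 8 mm over the deck). Grip it with 50 N so that it does not slip when pressed; it can still lean a little in the fingers
- punch_tip (a point): centre of the flat end of the punch's tip (the origin of the punch)
- punch_grip (a point): place to grip the punch: on its axis, 75 mm above the end of the tip (83 mm over the deck in the stand)
- hex_driver: red-handled hex driver lying on the deck, 140 mm long; leave alone
- marker_pen: white and blue marker pen lying on the deck, 132 mm long; leave alone
- cap_opener: blue cap opener lying on the deck, 90 x 25 x 12 mm; leave alone
- petri_dish: clear covered dish on the deck, 62 mm wide, 14 mm high; leave alone

How it is judged:
On the way, in this order (a step that is already met when the one before it is completed fails the run):
1. the pin is driven clear of the link with the punch (value of joint pin_travel above 0.0155 m and z of punch_tip in the frame of pin_block below 0.056 m and horizontal distance between punch_tip and pin_block below 0.008 m), for 0.1 s.
2. the punch stands in its hole in the stand again (horizontal distance between punch_tip and stand_hole below 0.006 m and z of punch_tip in the frame of stand_hole below -0.029 m and angle between punch's own z axis and vertical below 0.12 rad and contact force between the fingers and punch below 0.1 N), for 0.2 s.
At the end, for the whole second after the job is handed in: the pin is driven at least 15.5 mm (below the link); the punch stands upright in its hole in the stand, shoulder within 3 mm of the stand's top; the link lies flat and still on the deck, clear of the block, its eye at least 50 mm from the middle of the block; everything is released (value of joint pin_travel above 0.0155 m and horizontal distance between punch_tip and stand_hole below 0.006 m and z of punch_tip in the frame of stand_hole below -0.029 m and angle between punch's own z axis and vertical below 0.12 rad and horizontal distance between link and pin_block above 0.05 m and height (world z) of link below 0.006 m and angle between link's own z axis and vertical below 0.08 rad and contact force between link and pin_block below 0.05 N and linear speed of each of link, punch below 0.01 m/s); the robot touches nothing.
It fails at once if the punch is forced on the bracket or the pin (over 25 N) (contact force between punch and pin_block above 25 N).
It fails at once if the link is wrenched against the pin or the bracket (over 25 N) (contact force between link and pin_block above 25 N).
It fails at once if another tool or the dish is pushed away (distance of any of hex_driver, marker_pen, cap_opener, petri_dish from where it was at the start of the episode above 0.02 m).
It also fails if it takes over 72 s, if anything falls off the work surface, if the arm or the gripper's body presses on something with over 40 N, if the wrist force passes 120 N, or if a joint passes its speed limit or range.

## Robot

A 7-joint arm with a two-finger parallel gripper is mounted at the origin on a cart in front of the work surface, level with it; the furniture and walls round the work are solid. World frame = base frame: x ahead of the robot, y to its left, z up, the work surface at z = 0. Lengths are in m, angles in rad, forces in N, time in s.
With the tool pointing down it reaches from about 0.4 to 0.875 m from the base axis. Payload 6.5 kg.
Tool frame: the origin (TCP) lies on the front face of the gripper's body, between the roots of the fingers; the fingertips stand 64 mm ahead of it and the grasp point (between the pads) lies 45 mm ahead of it; z points along the fingers, y is the line along which they close (so a half turn about z gives the same grasp; the last joint's range is limited). The gripper opens to 88 mm and grips with 3 to 60 N. Pads are 18 mm wide; open, the fingers measure 123 mm over their backs; the gripper's body (75 mm by 187 mm) begins 45 mm behind the grasp point.
Start: joints at [1.208, 0.536, -0.004, 1.538, 0.003, 1.067, -0.071], TCP at [0.19, -0.622, 0.303] pointing down, gripper open.
Joint ranges: [-2.7, 2.7], [-0.37, 2.16], [-1.27, 1.26], [0.24, 2.4], [-1.31, 4.45], [0.19, 1.91], [-2.76, 2.76]. Speed limits (rad/s): [2.39, 2.39, 3.14, 3.14, 3.14, 3.14, 3.14].

## Interface

Orientations are given as a unit quaternion [x, y, z, w].
In Python, from bench import r, grab_frame, camera_model, workorder, find_in, masks_of gives the robot as it stands.
- The arm moves only by the shell command python3 -m creep 'ROWS' [OPENING] [FORCE]. ROWS is JSON, a list of rows, each a list of 2 entries, a list of its own where there are three numbers: the shift along the tool's x, y, z in mm, then the turn about the tool's z in degrees. A call has 1 to 5 rows; each row is the pose to reach, as a shift and turn from the pose commanded when the call began, along the tool's axes at that moment; what a row does not reach only later rows make up. A row lasts 1/12 s, in which the tool goes at most 41.7 mm and 7.16 degrees, less where a joint would pass 70% of its speed; a pose out of reach is approached as far as the arm can. A call with a gripper value outside its range is refused whole. OPENING is the closure in counts, from 0 (fully open) to 255 (shut), set as the call begins (- or left out, the last holds). The fingers move at their own pace and stop on an object; FORCE is the grip in N (left out, the last holds). Time passes only in rows, so rows that repeat a pose let the fingers close. It gives the time, the measured TCP pose, the force, the opening and the grip force at its end, in the units of the state.
- r.read_state(): the state, without advancing time (a new reading comes with each control period).
- grab_frame(name): name is "side" or "top" or "wrist"; returns (picture, depth): 420x560x3 uint8, red, green, blue; 420x560 float32, m along the optical axis (not along the pixel's ray), 0 where there is no reading.
- camera_model(name): a dict with "fx", "fy", "cx", "cy" (pixels), "world_from_camera" (4x4, takes a point from camera to world coordinates); the wrist camera has in their place "hand_eye" (4x4, takes a point from camera to tool coordinates, whose origin is the TCP and whose axes are the flange's). Camera axes: x right, y up, looking along -z (the intrinsics and any distortion apply to the point x, -y, -z); pixel columns grow to the right and rows downward; lengths in m; the calibration is good to about 2 mm. The wrist camera is an equidistant fisheye: a pixel r from the principal point sees the ray r / f radians off the axis. A picture is of the moment at which its call begins: read the wrist's pose just before it. camera_model takes no time and is no camera call.
- workorder.sign_off(): hands the job in; it is judged then, once.
Trained networks look in the newest picture that a camera, given by its name, has taken for a name from the list of things; names that differ only in an ending like _2 or _b are one class to them, and where a whole thing is asked for, a point or a joint stands for the part that bears it (a point fixed in the world has none). Each returns a list of dicts, best first, with "p" (0 to 1); they miss things now and then, are a little off and sometimes report something else, mostly with a low value. They report only what shows in the picture. A call takes as long as a camera call.
- find_in(camera, label): "at" ([x, y, z] in m, in the coordinates of the camera as it stood for that picture, good to about 4 mm: the middle of the surface that is visible of it).
- masks_of(camera, label): "region" (420x560 bool, what is visible of it).
The state is a dict: "time": time; "joints": joint angles; "dq": joint speeds; "joint_torque": joint torques, N m; "tool_pos": TCP position; "tcp_rot": TCP orientation; "contact_force": force on the tool from outside, world axes, zero at the start; "ft_torque": the same for the moment, N m; "opening": opening from 0.0 (shut) to 1.0 (fully open); "grip_force": force on a finger pad.
Only numpy, scipy, OpenCV 4.12 (cv2) and the standard library are available. Lean on these libraries where they do the work, as an engineer would, in place of code of your own. Each camera call takes 0.05 s, during which the arm holds its last target. There are 200 camera calls.

## Working session

There is one attempt and no reset: what is moved stays moved. The work goes in short steps, Python scripts to look and compute and a shell command to move; the robot and the scene stay as the last step left them, time stands still between calls to the robot, and variables do not carry over. Pictures are saved under pics/ and viewed, at most 10 in all, crops included, and the job is handed in when it is done.

```bash
ls; mkdir -p pics; cat > h.py <<'E'
import numpy as np, cv2, sys
from scipy.spatial.transform import Rotation as R
from bench import r, grab_frame, camera_model, workorder, find_in, masks_of
def tool():
    s=r.read_state(); T=np.eye(4); T[:3,:3]=R.from_quat(s["tcp_rot"]).as_matrix(); T[:3,3]=s["tool_pos"]; return T
def W(cam,m=None):
    m=m or camera_model(cam)
    return np.array(m["world_from_camera"]) if "world_from_camera" in m else tool()@np.array(m["hand_eye"])
def cloud(cam,d):
    m=camera_model(cam); v,u=np.indices(d.shape)
    x=(u-m["cx"])/m["fx"]; y=(v-m["cy"])/m["fy"]
    if "hand_eye" in m:
        rr=np.hypot(x,y)+1e-9; k=np.tan(np.minimum(rr,1.5))/rr; x,y=x*k,y*k
    P=np.stack([x*d,-y*d,-d,np.ones_like(d)],-1)
    return (P@W(cam,m).T)[...,:3]
E
python3 - <<'E'
from h import *
s=r.read_state(); print(s)
for c in ("side","top"):
    im,d=grab_frame(c); cv2.imwrite(f"pics/{c}0.png",im[...,::-1]); P=cloud(c,d)
    print(c,{k:v for k,v in camera_model(c).items()})
    for n in ("pin_block","link","punch_stand","punch","hex_driver","marker_pen","cap_opener","petri_dish"):
        f=find_in(c,n)[:2]; print(n,[(round(q["p"],2),(W(c)@np.r_[q["at"],1])[:3].round(3)) for q in f])
    np.save(f"{c}0.npy",P)
E
```

```text
pics
{'time': 0.0, 'joints': array([ 1.20784718,  0.53715183, -0.00445826,  1.53886555,  0.00262333,
        1.06730528, -0.07118341]), 'dq': array([ 0.00098   , -0.00106283,  0.00047554,  0.00047914,  0.00147992,
       -0.00033507, -0.00023787]), 'joint_torque': array([ 4.14865408e-04, -5.70967841e+01,  9.90993083e-01, -2.51601148e+01,
       -5.63047046e-02,  1.79433619e-02,  1.71119432e-04]), 'tool_pos': array([ 0.18991724, -0.62110635,  0.30185105]), 'tcp_rot': array([ 9.89003679e-01,  1.47888402e-01, -1.94816926e-04, -8.39826929e-04]), 'contact_force': array([ 0.15155817, -0.45056022,  0.82076381]), 'ft_torque': array([0.0023402 , 0.03283337, 0.00830451]), 'grip_force': 0.0, 'opening': 0.9982089611062935}
side {'fx': 433.75909763818896, 'fy': 433.75909763818896, 'cx': 286.9390152020921, 'cy': 215.40973942499397, 'world_from_camera': array([[ 0.99908934, -0.02513456,  0.03447804,  0.66027578],
       [ 0.04207063,  0.44567711, -0.89420466, -0.89396689],
       [ 0.00710937,  0.89484086,  0.44632868,  0.45641312],
       [ 0.        ,  0.        ,  0.        ,  1.        ]])}
pin
[... 682 characters left out ...]
, -0.09005665,  0.50286778],
       [-0.99971736,  0.00555624, -0.02311555, -0.15580463],
       [-0.02252057,  0.09020727,  0.99566835,  1.07695813],
       [ 0.        ,  0.        ,  0.        ,  1.        ]])}
pin_block [(0.7, array([0.62 , 0.075, 0.04 ]))]
link [(0.94, array([0.57 , 0.056, 0.055])), (0.42, array([ 0.76 , -0.06 ,  0.015]))]
punch_stand [(0.74, array([ 0.53 , -0.215,  0.041]))]
punch [(0.38, array([ 0.526, -0.178,  0.114]))]
hex_driver [(0.68, array([ 0.761, -0.058,  0.017]))]
marker_pen [(0.65, array([ 0.441, -0.198,  0.012])), (0.6, array([ 0.528, -0.18 ,  0.114]))]
cap_opener [(0.56, array([ 0.466, -0.348,  0.011]))]
petri_dish [(0.65, array([ 0.588, -0.371,  0.006]))]
```

View pics/side0.png

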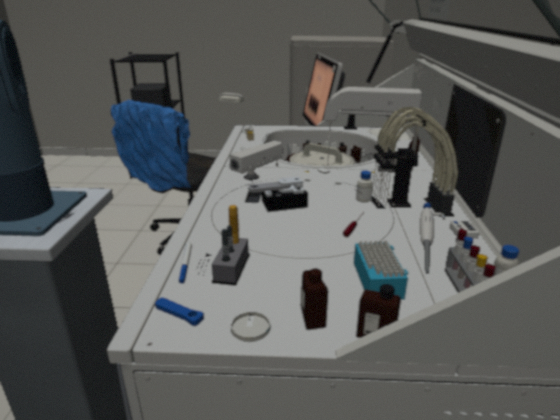

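View pics/top0.png

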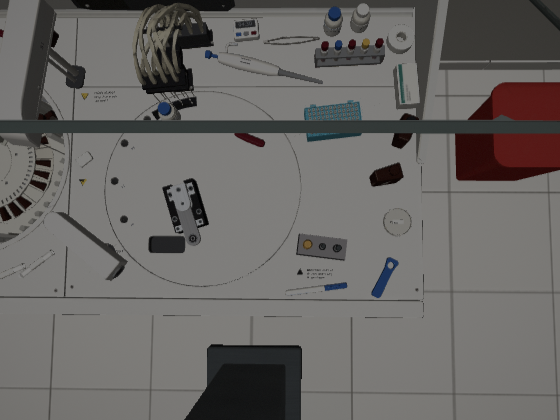

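Side view: stand at (231,258) with the brass punch at (234,222), and the block with the link at (280,195). Top view: block at (185,205), link running down to (193,238), stand at (322,246) with the brass head at (308,244), and a dark box at (167,244) beside the link. Next I measure the geometry from depth.

```bash
python3 - <<'E'
from h import *
P=np.load("top0.npy"); S=np.load("side0.npy")
def rect(P,lo,hi,c,rad,n):
    q=P[(P[...,2]>lo)&(P[...,2]<hi)&(np.hypot(P[...,0]-c[0],P[...,1]-c[1])<rad)]
    if len(q)<5: print(n,len(q)); return
    b=cv2.minAreaRect((q[:,:2]*1000).astype(np.float32)); print(n,len(q),'z',np.median(q[:,2]).round(4),'mean',q[:,:2].mean(0).round(4),[np.round(x,1) for x in b])
    print('   box',cv2.boxPoints(b).round(0).tolist())
for nm,Q in (("top",P),("side",S)):
    print(nm)
    rect(Q,.033,.045,(.53,-.22),.075,"stand")
    rect(Q,.085,.14,(.53,-.185),.03,"punch")
    rect(Q,.06,.14,(.53,-.23),.06,"allpunch")
    rect(Q,.030,.044,(.63,.07),.09,"block")
    rect(Q,.060,.072,(.63,.07),.06,"bracket top")
    rect(Q,.052,.0595,(.58,.055),.07,"link")
    rect(Q,.01,.2,(.525,.115),.06,"darkbox")
r1=P[150:260,140:220,2]; 
for v in range(170,256,5): print(v,(P[v,145:220:5,2]*1000).astype(int))
print(P[244,167],P[205,185])
im=cv2.imread("pics/top0.png")[150:260,130:360]; cv2.imwrite("pics/topc.png",cv2.convertScaleAbs(cv2.resize(im,None,fx=3.4,fy=3.4,interpolation=cv2.INTER_CUBIC),alpha=1.7))
E
```

```text
top
stand 833 z 0.0398 mean [ 0.529  -0.2134] [array([ 529.5, -212.5]), array([100.2,  42.2]), np.float64(83.3)]
   box [[503.0, -260.0], [545.0, -265.0], [556.0, -165.0], [514.0, -160.0]]
punch 86 z 0.1135 mean [ 0.5314 -0.1854] [array([ 533.3, -192.6]), array([17.5, 41.7]), np.float64(4.7)]
   box [[523.0, -172.0], [526.0, -214.0], [544.0, -213.0], [540.0, -171.0]]
allpunch 135 z 0.1021 mean [ 0.5295 -0.2021] [array([ 530.9, -209.4]), array([75.4, 17.7]), np.float64(87.1)]
   box [[520.0, -247.0], [538.0, -247.0], [542.0, -172.0], [524.0, -171.0]]
block 601 z 0.0395 mean [0.6137 0.077 ] [array([615.1,  79.8]), array([103.4,  68.9]), np.float64(17.9)]
   box [[555.0, 97.0], [577.0, 31.0], [675.0, 63.0], [654.0, 129.0]]
bracket top 413 z 0.0654 mean [0.6282 0.0802] [array([619.2,  78. ]), array([75.1, 32.2]), np.float64(17.4)]
   box [[579.0, 82.0], [588.0, 51.0], [660.0, 74.0], [650.0, 105.0]]
link 501 z 0.0564 mean [0.5693 0.0634] [array([586.9,  68.8]), array([119.8,  40.8]), np.float64(10.3)]
   box [[524.0, 78.0], [532.0, 38.0], [650.0, 60.0], [642.0, 100.0]]
darkbox 201 z 0.053
[... 1805 characters left out ...]
2  0  2  1 37 69 65 64 61 36 39  0  2  3]
210 [-1  0  1 -5  0 39 39 63 64 57 40 38 -1 -2  1]
215 [-3 -1 -1  3  2 41 41 56 53 57 35 42 15 -2  0]
220 [-2 -1  0  0 -1 -2 42 55 55 54 54 48 35  0  2]
225 [   3    1   -2 1076    0   -1   40   48   55   56   54   32    1   -5
    0]
230 [ 1  0  3 -1  2  0 40 46 57 56 55  0 -1  0 -1]
235 [ 1  1 -1 -2  2  4  0  0 56 57 58  0  2  0  0]
240 [  1 -11 -19 -18 -17 -20 -19 -17   0  58  56  51  -3  -1   0]
245 [  2 -10 -19 -17 -19 -15 -18 -16   0   1  52   1   2   0   1]
250 [ -1  -6 -18 -16 -16 -18 -18 -22   0   0  -1   0  -1   0  -4]
255 [ 1  0  1  0  1  4  0 -2  1 -5  5 -3  0  1  0]
[ 0.53300394  0.12746511 -0.01931987] [0.61117895 0.07077681 0.0647205 ]
```

View pics/topc.png

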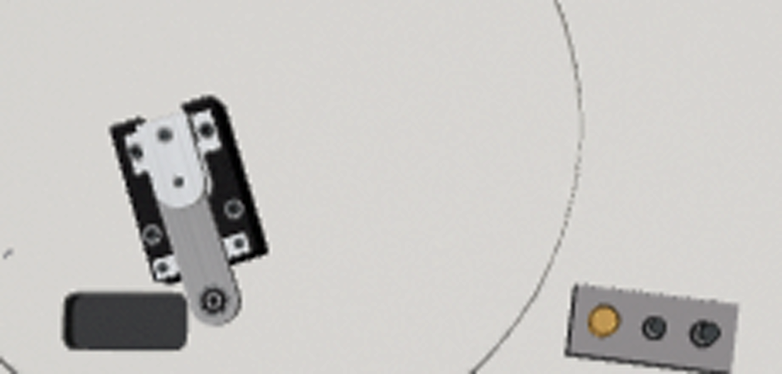

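The dark box in the top view is a recess in the deck (bottom at -19 mm), so the link must not be laid there. I'll add a helper that gives the shift from the current tool pose to a world target.

```bash
cat >> h.py <<'E'
def to(x,y,z,yaw=None):
    "shift (tool mm) and turn (deg) to TCP target; yaw = world angle of tool x"
    T=tool(); d=T[:3,:3].T@(np.array([x,y,z])-T[:3,3])*1000
    y0=np.degrees(np.arctan2(T[1,0],T[0,0])); t=0 if yaw is None else -((yaw-y0+180)%360-180)
    print("tcp",T[:3,3].round(4),"yaw",y0.round(2),"tilt",np.degrees(np.arccos(-T[2,2])).round(2),"-> shift",d.round(2),"turn",round(t,2))
E
python3 - <<'E'
from h import *
to(.45,-.18,.27,83.5)
print(camera_model("wrist"))
E
```

```text
tcp [ 0.1901 -0.6216  0.3027] yaw 17.01 tilt 0.0 -> shift [ 377.71 -346.27   32.7 ] turn -66.49
{'fx': 325.19226210127806, 'fy': 325.19226210127806, 'cx': 281.46034810943524, 'cy': 204.1326658341903, 'hand_eye': array([[ 6.99806118e-04,  9.61320191e-01,  2.75432390e-01,
         6.92817137e-02],
       [ 9.99999714e-01, -5.93578248e-04, -4.69034027e-04,
         8.76946010e-04],
       [-2.87401204e-04,  2.75432640e-01, -9.61320331e-01,
        -8.26579592e-02],
       [ 0.00000000e+00,  0.00000000e+00,  0.00000000e+00,
         1.00000000e+00]])}
```

```bash
python3 -m creep '[[[125,-115,10],-7],[[125,-115,10],-14],[[125,-115,10],-21],[[125,-115,10],-28],[[125,-115,10],-35]]' 0 50; python3 - <<'E'
from h import *
to(.533,-.181,.26,83.5)
E
```

```text
time: 1.32
tool_pos: [0.2811, -0.4679, 0.2925]
tcp_rot: [0.895, 0.445, 0.002, -0.002]
contact_force: [-0.4, 0.1, 0.4]
opening: 1.0
grip_force: 0.0
tcp [ 0.2811 -0.4679  0.2925] yaw 52.9 tilt 0.26 -> shift [380.64  27.85  34.11] turn -30.6
```

```bash
python3 -m creep '[[[380,28,34],-7],[[380,28,34],-14],[[380,28,34],-21],[[380,28,34],-28],[[380,28,34],-30.6]]'; python3 -m creep '[[[180,75,0],0],[[180,75,0],0],[[180,75,0],0],[[180,75,0],0],[[180,75,0],0]]'; python3 - <<'E'
from h import *
to(.533,-.181,.26,83.5)
E
```

```text
time: 1.73
tool_pos: [0.4164, -0.32, 0.2744]
tcp_rot: [0.749, 0.662, 0.0, 0.0]
contact_force: [0.7, -0.9, 0.6]
opening: 1.001
grip_force: 0.0
time: 2.15
tool_pos: [0.5147, -0.1483, 0.2746]
tcp_rot: [0.75, 0.661, 0.001, 0.0]
contact_force: [-0.4, -0.7, -0.1]
opening: 0.996
grip_force: 0.0
tcp [ 0.5147 -0.1483  0.2746] yaw 82.8 tilt 0.11 -> shift [-30.16  22.27  14.61] turn -0.7
```

```bash
python3 -m creep '[[[-30,22,14],-0.7],[[-30,22,14],-0.7],[[-30,22,14],-0.7],[[-30,22,14],-0.7]]'; cat >> h.py <<'E'
def rect(P,lo,hi,c,rad,n):
    q=P[(P[...,2]>lo)&(P[...,2]<hi)&(np.hypot(P[...,0]-c[0],P[...,1]-c[1])<rad)]
    if len(q)<5: print(n,len(q)); return
    b=cv2.minAreaRect((q[:,:2]*1000).astype(np.float32)); print(n,len(q),'z',np.median(q[:,2]).round(4),'mean',q[:,:2].mean(0).round(4),[np.round(x,1) for x in b])
E
python3 - <<'E'
from h import *
T=tool(); im,d=grab_frame("wrist"); P=cloud("wrist",d)
cv2.imwrite("pics/w1.png",im[...,::-1])
rect(P,.110,.122,(.533,-.181),.02,"head"); rect(P,.036,.044,(.53,-.21),.08,"stand")
rect(P,.045,.107,(.533,-.181),.014,"shank")
to(.533,-.181,.26,83.5)
E
```

```text
time: 2.48
tool_pos: [0.5307, -0.1849, 0.2601]
tcp_rot: [0.747, 0.664, -0.0, -0.0]
contact_force: [-0.6, -0.5, -0.3]
opening: 1.0
grip_force: 0.0
head 436 z 0.1164 mean [ 0.5318 -0.1794] [array([ 531.8, -180.4]), array([17.1, 17.1]), np.float64(36.8)]
stand 2887 z 0.0411 mean [ 0.5293 -0.2092] [array([ 528.9, -212.1]), array([99.8, 42.2]), np.float64(83.2)]
shank 316 z 0.0832 mean [ 0.5323 -0.1736] [array([ 532.2, -175.8]), array([ 8.7, 17.9]), np.float64(82.9)]
tcp [ 0.5307 -0.1846  0.2604] yaw 83.31 tilt 0.02 -> shift [3.89 1.88 0.37] turn -0.19
```

View pics/w1.png

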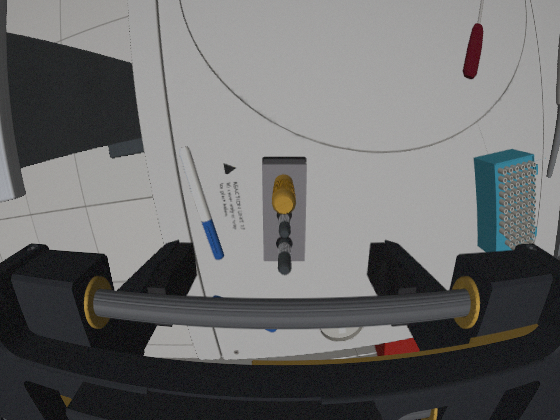

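The wrist picture shows the stand at (284,210) and the brass head at (284,192), midway between the fingers. Its position is (0.532,-0.180), with the head at 116 mm as expected. I descend and grip.

```bash
python3 -m creep '[[[4.7,1,40],0],[[4.7,1,80],0],[[4.7,1,110],0],[[4.7,1,125],0],[[4.7,1,132],0]]'; python3 -m creep '[[[0,0,0],0],[[0,0,0],0]]';  python3 - <<'E'
from h import *
to(.5322,-.1803,.128,83.2)
E
```

```text
time: 2.95
tool_pos: [0.5308, -0.1797, 0.1262]
tcp_rot: [0.747, 0.665, -0.001, -0.002]
contact_force: [0.0, -0.2, 0.5]
opening: 0.999
grip_force: 0.0
time: 3.12
tool_pos: [0.533, -0.1804, 0.1292]
tcp_rot: [0.747, 0.665, 0.0, 0.0]
contact_force: [-0.2, 0.2, -0.6]
opening: 1.004
grip_force: 0.0
tcp [ 0.533  -0.1804  0.1292] yaw 83.32 tilt 0.08 -> shift [-0.   -0.78  1.23] turn 0.12
```

```bash
python3 -m creep '[[[0,-0.8,0.8],0],[[0,-0.8,0.8],0],[[0,-0.8,0.8],0],[[0,-0.8,0.8],0],[[0,-0.8,0.8],0]]' 255 50;python3 -m creep '[[[0,0,0],0],[[0,0,0],0],[[0,0,0],0],[[0,0,0],0],[[0,0,0],0]]'; python3 -m creep '[[[0,0,0],0],[[0,0,0],0],[[0,0,0],0]]'
```

```text
time: 3.53
tool_pos: [0.5319, -0.1806, 0.1279]
tcp_rot: [0.747, 0.665, 0.0, 0.0]
contact_force: [0.7, 0.4, 0.4]
opening: 0.65
grip_force: 0.0
time: 3.95
tool_pos: [0.5316, -0.1804, 0.1273]
tcp_rot: [0.747, 0.665, -0.0, -0.0]
contact_force: [0.1, 1.1, -0.0]
opening: 0.269
grip_force: 0.0
time: 4.2
tool_pos: [0.5318, -0.1804, 0.1274]
tcp_rot: [0.747, 0.665, 0.0, 0.0]
contact_force: [0.0, 0.5, 0.6]
opening: 0.191
grip_force: 50.0
```

```bash
python3 -m creep '[[[0,0,-6],0],[[0,0,-20],0],[[0,0,-45],0],[[0,0,-75],0],[[0,0,-90],0]]'; python3 -m creep '[[[0,0,-5],0],[[0,0,-5],0]]';  python3 - <<'E'
from h import *
to(.614,.050,.215,83.3)
E
```

```text
time: 4.62
tool_pos: [0.5323, -0.1804, 0.2203]
tcp_rot: [0.747, 0.665, 0.001, 0.001]
contact_force: [-0.5, 0.2, -1.3]
opening: 0.191
grip_force: 50.0
time: 4.78
tool_pos: [0.5319, -0.1806, 0.2235]
tcp_rot: [0.747, 0.665, 0.0, 0.001]
contact_force: [-0.0, -0.1, -3.2]
opening: 0.191
grip_force: 50.0
tcp [ 0.5319 -0.1806  0.2235] yaw 83.3 tilt 0.11 -> shift [238.63  54.56   8.47] turn -0.0
```

```bash
python3 -m creep '[[[30,7,0],0],[[70,16,0],0],[[110,25,0],0],[[150,34,0],0],[[190,43,3],0]]'; python3 -m creep '[[[30,8,3],0],[[45,11,5],0],[[48,12,5],0],[[48,12,5],0],[[48,12,5],0]]';  python3 - <<'E'
from h import *
T=tool(); im,d=grab_frame("wrist"); P=cloud("wrist",d)
to(.614,.050,.215,83.3)
rect(P,.061,.071,(.62,.08),.06,"bracket"); rect(P,.034,.045,(.62,.08),.09,"block")
np.savez("w2.npz",P=P,T=T,im=im)
m=camera_model("wrist"); C=np.linalg.inv(T@np.array(m["hand_eye"]))
def px(p):
    q=C@np.r_[p,1]; a=np.arctan2(np.hypot(q[0],q[1]),-q[2]); b=np.hypot(q[0],q[1]); return m["cx"]+m["fx"]*a*q[0]/b, m["cy"]-m["fy"]*a*q[1]/b
print("bore nominal px",px([.6161,.0801,.066]),"tip px",px((T@[0,0,.12,1])[:3]))
u,v=map(int,px([.6161,.0801,.066])); c=im[v-75:v+75,u-100:u+100]; cv2.imwrite("pics/w2.png",cv2.convertScaleAbs(cv2.resize(c,None,fx=4,fy=4,interpolation=cv2.INTER_CUBIC),alpha=1.3)[...,::-1]); print("crop origin",u-100,v-75)
E
```

```text
time: 5.2
tool_pos: [0.5961, 0.0049, 0.218]
tcp_rot: [0.747, 0.664, -0.001, -0.001]
contact_force: [0.3, 0.1, -2.6]
opening: 0.195
grip_force: 50.0
time: 5.62
tool_pos: [0.6132, 0.0477, 0.2132]
tcp_rot: [0.748, 0.664, -0.001, -0.0]
contact_force: [-0.4, 0.4, -2.2]
opening: 0.19
grip_force: 50.0
tcp [0.6134 0.0471 0.2135] yaw 83.17 tilt 0.14 -> shift [ 2.96  0.26 -1.47] turn -0.13
bracket 3331 z 0.067 mean [0.6286 0.0805] [array([627.3,  79.6]), array([57.3, 32.7]), np.float64(17.8)]
block 3646 z 0.041 mean [0.6127 0.0868] [array([615. ,  78.7]), array([101.9,  69. ]), np.float64(18.0)]
bore nominal px (np.float64(282.0147546985538), np.float64(164.64556915352424)) tip px (np.float64(282.9636666770735), np.float64(220.6041942969926))
crop origin 182 89
```

View pics/w2.png

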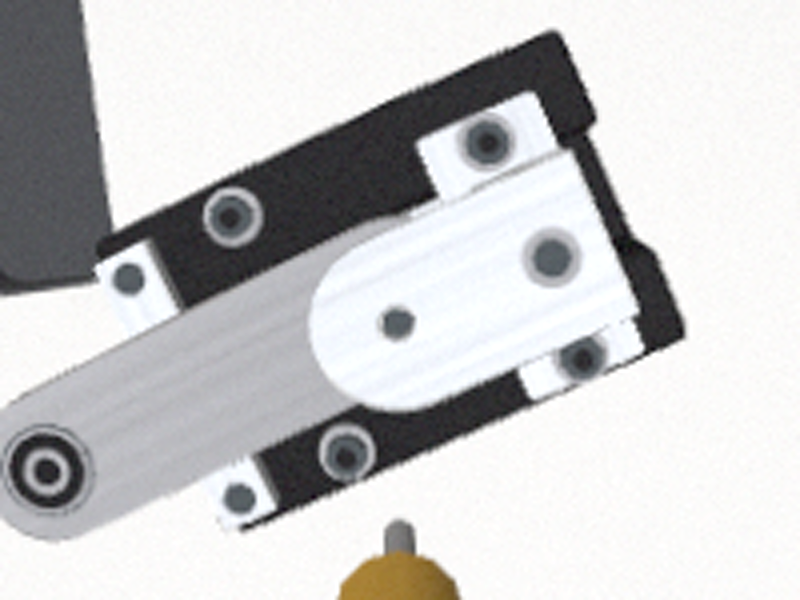

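The picture shows the bore at crop (397,322) in the bracket's rounded nose and the punch's tip end at (399,530). I'll convert both with the same calibration, so its bias cancels.

```bash
cat >> h.py <<'E'
def hit(u,v,z,T):
    "world point where pixel (u,v) of the wrist camera meets height z"
    m=camera_model("wrist"); M=T@np.array(m["hand_eye"]); a=np.array([u-m["cx"],v-m["cy"]])/m["fx"]; t=np.hypot(*a)
    ray=M[:3,:3]@np.array([np.sin(t)*a[0]/t,-np.sin(t)*a[1]/t,-np.cos(t)]); o=M[:3,3]
    return o+ray*(z-o[2])/ray[2]
def dark(im,u,v,w=6,th=150):
    g=cv2.cvtColor(im,cv2.COLOR_RGB2GRAY).astype(float); s=g[v-w:v+w+1,u-w:u+w+1]; k=np.clip(th-s,0,None); b,a=np.indices(s.shape)
    return u-w+(k*a).sum()/k.sum(), v-w+(k*b).sum()/k.sum()
E
python3 - <<'E'
from h import *
D=np.load("w2.npz"); T=D["T"]; im=D["im"]
b=dark(im,281,169); print("bore px",b)
B=hit(*b,.066,T); tipz=T[2,3]-.12; Q=hit(281.8,89+534/4,tipz,T)
print("bore",B.round(4),"tip seen",Q.round(4),"tip expected",(T@[0,0,.12,1])[:3].round(4))
print("tip rows", cv2.cvtColor(im,cv2.COLOR_RGB2GRAY)[212:232,276:290])
y=np.radians(17.8); d=B[:2]-[.6161,.0795]; print("bore in block", (d@np.array([[np.cos(y),-np.sin(y)],[np.sin(y),np.cos(y)]])*1000).round(1))
print("shift world",(B-Q)[:2].round(4)*1000, "tool", (T[:3,:3].T@np.r_[(B-Q)[:2],0]*1000).round(1))
E
```

```text
bore px (np.float64(280.9610587161545), np.float64(169.4064496501369))
bore [0.6149 0.0768 0.066 ] tip seen [0.612  0.0462 0.0932] tip expected [0.6129 0.0475 0.0932]
tip rows [[194 194 194 194 195 193 193 194 195 193 194 193 196 197]
 [192 193 192 195 196 194 192 194 195 195 193 192 194 194]
 [193 195 194 195 193 194 192 194 193 193 193 193 193 193]
 [194 193 193 193 194 193 193 194 194 194 193 192 194 194]
 [195 195 194 194 194 195 195 195 194 195 193 192 194 194]
 [196 194 192 193 193 192 192 191 193 193 193 195 193 194]
 [192 194 195 193 177 169 173 184 193 195 193 193 194 193]
 [194 191 193 169 131 113 110 147 169 194 192 192 194 195]
 [194 195 170 116  99  94  91  90  99 172 192 191 194 194]
 [193 192 123 104 100  97  91  87  77 130 192 195 195 193]
 [195 192 114  99 100  96  90  85  75 122 195 194 194 194]
 [194 191 100 104  99  94  93  88  74 104 193 192 191 193]
 [193 192 100 102  97  97  89  87  77  93 193 193 194 191]
 [195 192 102  99  98  95  89  84  75  81 196 192 194 193]
 [196 194 102 101  97  98  91  86  78  78 193 193 194 194]
 [175 169 101  99 101  99  97  93  85  85 170 169 184 195]
 [130 113 100  98 100  95  95  97  89  93 107 109 142 163]
 [100 100 102  97  99  98  97  95  92  90  89  85  84  86]
 [101 101  99  96  95  95  96  95  92  90  86  87  85  82]
 [100  98  97  97  96  99  98  96  92  91  90  86  88  82]]
bore in block [-1.9 -2.3]
shift world [ 2.9 30.5] tool [30.6 -0.7 -0.1]
```

```bash
python3 -m creep '[[[12,-0.5,8],0],[[23,-0.7,16],0],[[23.5,-0.7,22],0],[[23.5,-0.7,22],0],[[23.5,-0.7,22],0]]'; python3 -m creep '[[[0,0,0],0],[[0,0,0],0]]';  python3 - <<'E'
from h import *
T=tool(); im,d=grab_frame("wrist")
np.savez("w3.npz",T=T,im=im); print(T[:3,3])
c=im[170:240,240:325]; cv2.imwrite("pics/w3.png",cv2.resize(c,None,fx=8,fy=8,interpolation=cv2.INTER_CUBIC)[...,::-1])
E
```

```text
time: 6.08
tool_pos: [0.6156, 0.0729, 0.1916]
tcp_rot: [0.747, 0.665, -0.001, -0.0]
contact_force: [-0.2, 0.1, -2.3]
opening: 0.194
grip_force: 50.0
time: 6.25
tool_pos: [0.6163, 0.0724, 0.1926]
tcp_rot: [0.747, 0.664, 0.0, 0.0]
contact_force: [0.3, -0.3, -2.0]
opening: 0.189
grip_force: 50.0
[0.61628552 0.07243389 0.192626  ]
```

View pics/w3.png

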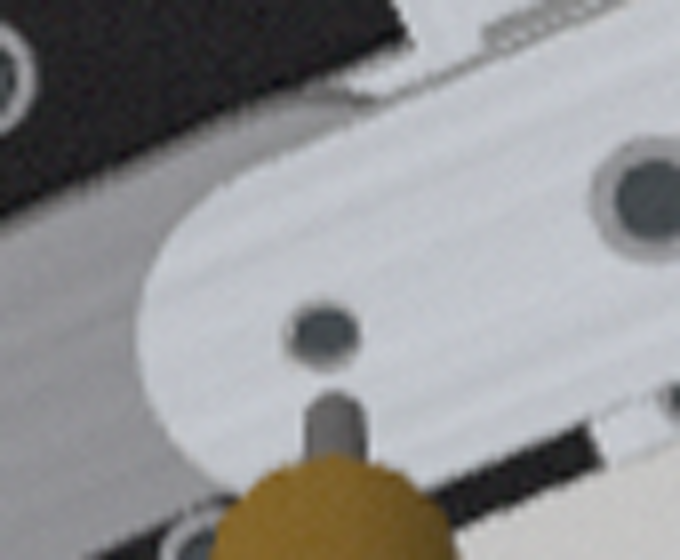

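Bore (outer ring) centre is at crop (321.5,333) and tip-end centre at (334,419).

```bash
python3 - <<'E'
from h import *
D=np.load("w3.npz"); T=D["T"]; p=lambda x,y:(240+(x+.5)/8-.5,170+(y+.5)/8-.5)
B=hit(*p(321.5,333),.066,T)
for z in (T[2,3]-.12,T[2,3]-.121):
    Q=hit(*p(334,419),z,T); print(B.round(4),Q.round(4),(T@[0,0,.12,1])[:3].round(4),"tool",(T[:3,:3].T@np.r_[(B-Q)[:2],0]*1000).round(2))
E
```

```text
[0.6147 0.0771 0.066 ] [0.6152 0.0716 0.0726] [0.6163 0.0724 0.0726] tool [ 5.37 -1.06 -0.  ]
[0.6147 0.0771 0.066 ] [0.6151 0.0713 0.0716] [0.6163 0.0724 0.0726] tool [ 5.71 -1.06 -0.  ]
```

```bash
python3 -m creep '[[[3,-1,0],0],[[5.5,-1,2],0],[[5.5,-1,4],0],[[5.5,-1,4],0],[[5.5,-1,4],0]]'; python3 -m creep '[[[0,0,0.5],0],[[0,0,1],0],[[0,0,1.5],0]]'; python3 -m creep '[[[0,0,0.4],0],[[0,0,0.8],0],[[0,0,0.8],0]]'
```

```text
time: 6.72
tool_pos: [0.6156, 0.0785, 0.1882]
tcp_rot: [0.747, 0.665, -0.0, -0.0]
contact_force: [-0.1, -0.1, -2.3]
opening: 0.195
grip_force: 50.0
time: 6.97
tool_pos: [0.6157, 0.0785, 0.1869]
tcp_rot: [0.747, 0.665, -0.0, 0.0]
contact_force: [0.3, -0.3, -2.1]
opening: 0.191
grip_force: 50.0
time: 7.22
tool_pos: [0.6156, 0.0785, 0.186]
tcp_rot: [0.747, 0.665, -0.0, -0.0]
contact_force: [0.5, -0.1, -2.3]
opening: 0.187
grip_force: 50.0
```

Nominal tip height is now 66 mm with no contact, so I creep on, watching the force.

```bash
python3 -m creep '[[[0,0,0.3],0],[[0,0,0.6],0],[[0,0,0.6],0]]'; python3 -m creep '[[[0,0,0.3],0],[[0,0,0.6],0],[[0,0,0.6],0]]'
```

```text
time: 7.47
tool_pos: [0.6157, 0.0785, 0.1854]
tcp_rot: [0.747, 0.665, 0.0, 0.0]
contact_force: [0.5, 0.1, -2.5]
opening: 0.187
grip_force: 50.0
time: 7.72
tool_pos: [0.6158, 0.0786, 0.1852]
tcp_rot: [0.747, 0.665, 0.0, 0.0]
contact_force: [-0.2, -0.2, 0.7]
opening: 0.192
grip_force: 50.0
```

Contact at the bracket's level (3 N), so the tip is on the rim. I search sideways in small steps, watching for the height to drop.

```bash
f(){ grep -E 'tool_pos|contact'; }
python3 -m creep '[[[0.3,0,0.2],0],[[0.5,0,0.2],0],[[0.5,0,0.2],0]]'|f; python3 -m creep '[[[0.3,0,0],0],[[0.5,0,0],0],[[0.5,0,0],0]]'|f; python3 -m creep '[[[-0.5,0,0],0],[[-1,0.5,0],0],[[-1,0.5,0],0]]'|f;  python3 -m creep '[[[-0.3,0,0],0],[[-0.5,0,0],0],[[-0.5,0,0],0]]'|f; python3 -m creep '[[[0.3,-0.5,0],0],[[0.5,-1,0],0],[[0.5,-1,0],0]]'|f
```

```text
tool_pos: [0.6159, 0.0788, 0.185]
contact_force: [-1.8, -0.1, 2.7]
tool_pos: [0.6159, 0.0791, 0.1849]
contact_force: [-0.4, -3.3, 4.3]
tool_pos: [0.6161, 0.0787, 0.1848]
contact_force: [-2.2, -1.8, 4.7]
tool_pos: [0.6161, 0.0784, 0.1847]
contact_force: [-2.3, 0.5, 4.5]
tool_pos: [0.6156, 0.0786, 0.1848]
contact_force: [-0.5, -0.6, 3.3]
```

```bash
f(){ grep -E 'tool_pos|contact'; }
python3 -m creep '[[[0,-0.3,0],0],[[0,-0.5,0],0],[[0,-0.5,0],0]]'|f; python3 -m creep '[[[0.4,0,0],0],[[0.7,0,0],0],[[0.7,0,0],0]]'|f; python3 -m creep '[[[-0.7,0,0],0],[[-1.4,0,0],0],[[-1.4,0,0],0]]'|f;  python3 -m creep '[[[-0.3,0.5,0],0],[[-0.5,1,0],0],[[-0.5,1,0],0]]'|f; python3 -m creep '[[[0,0.5,0],0],[[0,1,0],0],[[0,1,0],0]]'|f
```

```text
tool_pos: [0.6153, 0.0786, 0.1849]
contact_force: [2.4, -0.5, 2.2]
tool_pos: [0.6152, 0.0789, 0.1849]
contact_force: [2.3, -1.6, 3.8]
tool_pos: [0.615, 0.0784, 0.1849]
contact_force: [3.2, -0.1, 3.1]
tool_pos: [0.6154, 0.0781, 0.1847]
contact_force: [2.7, 1.3, 3.4]
tool_pos: [0.616, 0.0778, 0.1845]
contact_force: [-0.4, 1.7, 3.5]
```

The lateral forces pull back toward about (0.6157,0.0785) from every side, which suggests the tip is already caught in the mouth. I centre there and press lightly further.

```bash
f(){ grep -E 'tool_pos|contact'; }
python3 -m creep '[[[0.5,-0.4,0],0],[[1,-0.7,0],0],[[1,-0.7,0],0]]'|f; python3 -m creep '[[[0,0,0.3],0],[[0,0,0.6],0],[[0,0,0.6],0]]'|f; python3 -m creep '[[[0,0,0.2],0],[[0,0,0.4],0],[[0,0,0.4],0]]'|f
```

```text
tool_pos: [0.6155, 0.0772, 0.1838]
contact_force: [1.3, -0.6, -2.0]
tool_pos: [0.6156, 0.0775, 0.1836]
contact_force: [1.1, -1.8, -2.2]
tool_pos: [0.6158, 0.0777, 0.1835]
contact_force: [0.3, -3.0, -1.8]
```

It dropped in: z fell 1 mm, the vertical load is gone and y is held. I relax the side force and feel on down.

```bash
f(){ grep -E 'tool_pos|contact'; }
python3 -m creep '[[[-0.5,0,0.2],0],[[-0.9,0,0.3],0],[[-0.9,0,0.3],0]]'|f; python3 -m creep '[[[0,0,0.3],0],[[0,0,0.6],0],[[0,0,0.6],0]]'|f; python3 -m creep '[[[0,0,0.3],0],[[0,0,0.6],0],[[0,0,0.6],0]]'|f
```

```text
tool_pos: [0.6158, 0.0775, 0.1834]
contact_force: [-0.3, -2.3, -1.6]
tool_pos: [0.6159, 0.0775, 0.1828]
contact_force: [1.3, -1.8, -1.5]
tool_pos: [0.6159, 0.0775, 0.1822]
contact_force: [1.0, -1.5, -0.9]
```

```bash
f(){ grep -E 'tool_pos|contact'; }
python3 -m creep '[[[-0.4,0,0.3],0],[[-0.4,0,0.6],0],[[-0.4,0,0.6],0]]'|f; python3 -m creep '[[[0,0,0.3],0],[[0,0,0.6],0],[[0,0,0.9],0]]'|f; python3 -m creep '[[[0,0,0.3],0],[[0,0,0.6],0],[[0,0,0.9],0]]'|f;  python3 -m creep '[[[0,0,0.3],0],[[0,0,0.6],0],[[0,0,0.9],0]]'|f
```

```text
tool_pos: [0.6158, 0.0773, 0.1815]
contact_force: [0.8, -0.8, -0.5]
tool_pos: [0.6159, 0.0773, 0.181]
contact_force: [-0.5, -0.8, 3.3]
tool_pos: [0.616, 0.0773, 0.1806]
contact_force: [-1.6, -1.3, 6.7]
tool_pos: [0.616, 0.0773, 0.1798]
contact_force: [-2.1, -0.9, 8.1]
```

Pin is moving at about 10 N. I continue at 6 mm/s.

```bash
f(){ grep -E 'tool_pos|contact'; }
python3 -m creep '[[[0,-0.3,0.5],0],[[0,-0.3,1],0],[[0,-0.3,1.5],0],[[0,-0.3,2],0],[[0,-0.3,2.5],0]]'|f; python3 -m creep '[[[0,0,0.5],0],[[0,0,1],0],[[0,0,1.5],0],[[0,0,2],0],[[0,0,2.5],0]]'|f
```

```text
tool_pos: [0.616, 0.0773, 0.1776]
contact_force: [-2.5, -1.3, 9.7]
tool_pos: [0.6159, 0.0773, 0.1751]
contact_force: [-1.5, -0.9, 8.4]
```

```bash
f(){ grep -E 'tool_pos|contact'; }
python3 -m creep '[[[0,0,0.5],0],[[0,0,1],0],[[0,0,1.5],0],[[0,0,2],0],[[0,0,2.5],0]]'|f; python3 -m creep '[[[0,0,0.5],0],[[0,0,1],0],[[0,0,1.5],0],[[0,0,2],0],[[0,0,2.5],0]]'|f
```

```text
tool_pos: [0.616, 0.0773, 0.1726]
contact_force: [-1.9, -1.3, 8.7]
tool_pos: [0.616, 0.0773, 0.1701]
contact_force: [-2.2, -2.4, 9.4]
```

```bash
f(){ grep -E 'tool_pos|contact'; }
python3 -m creep '[[[0,0,0.5],0],[[0,0,1],0],[[0,0,1.5],0],[[0,0,2],0],[[0,0,2.5],0]]'|f; python3 -m creep '[[[0,0,0.5],0],[[0,0,1],0],[[0,0,1.5],0],[[0,0,2],0],[[0,0,2.5],0]]'|f;  python3 -m creep '[[[0,0,0.5],0],[[0,0,1],0],[[0,0,1.3],0],[[0,0,1.3],0],[[0,0,1.3],0]]'|f
```

```text
tool_pos: [0.616, 0.0773, 0.1676]
contact_force: [-2.0, -0.6, 8.7]
tool_pos: [0.616, 0.0773, 0.1651]
contact_force: [-1.8, -1.7, 8.5]
tool_pos: [0.6159, 0.0772, 0.1636]
contact_force: [-0.4, -1.9, 6.7]
```

Tip depth below the mouth is about 21.8 mm, so travel is about 18 mm. I withdraw straight up and go back to the stand.

```bash
f(){ grep -E 'tool_pos|contact'; }
python3 -m creep '[[[0,0,-3],0],[[0,0,-9],0],[[0,0,-16],0],[[0,0,-24],0],[[0,0,-34],0]]'|f; python3 -m creep '[[[0,0,-12],0],[[0,0,-25],0],[[0,0,-26],0],[[0,0,-26],0]]'|f; python3 - <<'E'
from h import *
to(.5318,-.1804,.222,83.3)
T=tool(); im,d=grab_frame("wrist"); np.savez("w4.npz",T=T,im=im)
c=im[150:290,220:340]; cv2.imwrite("pics/w4.png",cv2.resize(c,None,fx=4,fy=4,interpolation=cv2.INTER_CUBIC)[...,::-1])
E
```

```text
tool_pos: [0.6148, 0.0774, 0.197]
contact_force: [-0.5, -0.4, -1.8]
tool_pos: [0.6161, 0.0773, 0.2241]
contact_force: [-0.4, -0.1, -2.4]
tcp [0.6161 0.0773 0.2241] yaw 83.31 tilt 0.13 -> shift [-265.8   -53.69    1.78] turn 0.01
```

View pics/w4.png

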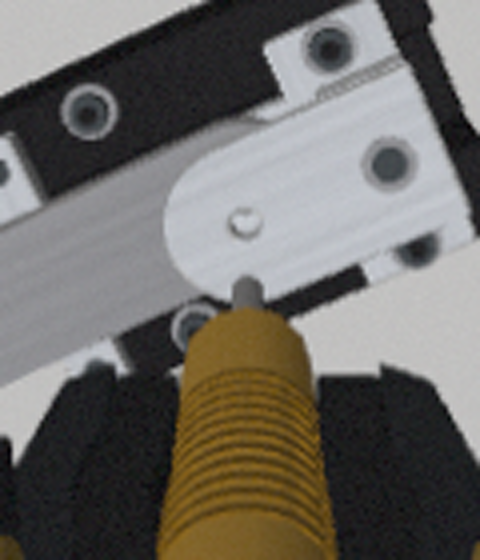

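The bore is now see-through at crop (245,222). The tip sits at the same pixel as before pressing (281.6,222.6), so the punch has neither leaned nor slipped. Going back over the stand hole.

```bash
f(){ grep -E 'tool_pos|contact'; }
python3 -m creep '[[[-40,-8,0],0],[[-80,-16,0],0],[[-120,-24,0],0],[[-160,-32,0],0],[[-200,-40,1],0]]'|f; python3 -m creep '[[[-35,-7,1],0],[[-58,-12,1],0],[[-66,-13.7,1],0],[[-66,-13.7,1],0],[[-66,-13.7,1],0]]'|f; python3 - <<'E'
from h import *
to(.5318,-.1804,.170,83.3)
E
```

```text
tool_pos: [0.5512, -0.1185, 0.221]
contact_force: [1.6, -0.6, -2.5]
tool_pos: [0.5314, -0.1797, 0.2203]
contact_force: [0.4, 0.3, -3.3]
tcp [ 0.5314 -0.1797  0.2203] yaw 83.33 tilt 0.07 -> shift [-0.67  0.51 50.31] turn 0.03
```

```bash
f(){ grep -E 'tool_pos|contact'; }
python3 -m creep '[[[-0.6,0.5,20],0],[[-0.6,0.5,40],0],[[-0.6,0.5,52],0],[[-0.6,0.5,54],0],[[-0.6,0.5,54],0]]'|f; python3 -m creep '[[[0,0,2],0],[[0,0,4],0],[[0,0,6],0],[[0,0,8],0],[[0,0,9],0]]'|f;  python3 -m creep '[[[0,0,2],0],[[0,0,4],0],[[0,0,6],0],[[0,0,6],0]]'|f
```

```text
tool_pos: [0.5317, -0.1798, 0.166]
contact_force: [-0.5, 0.6, -1.2]
tool_pos: [0.5317, -0.1816, 0.1577]
contact_force: [0.4, 0.7, -1.9]
tool_pos: [0.5317, -0.1814, 0.1512]
contact_force: [0.4, -0.0, -2.7]
```

```bash
f(){ grep -E 'tool_pos|contact'; }
python3 -m creep '[[[0.5,0,4],0],[[0.8,0,9],0],[[0.8,0,14],0],[[0.8,0,19],0],[[0.8,0,21],0]]'|f; python3 -m creep '[[[0,0,1],0],[[0,0,1.5],0],[[0,0,2],0],[[0,0,2.3],0],[[0,0,2.3],0]]'|f
```

```text
tool_pos: [0.5316, -0.1807, 0.1297]
contact_force: [1.1, -0.0, -1.5]
tool_pos: [0.5316, -0.1807, 0.1283]
contact_force: [0.0, -0.8, -1.6]
```

```bash
f(){ grep -E 'time|tool_pos|contact|opening|grip'; }
python3 -m creep '[[[0,0,0.4],0],[[0,0,0.8],0],[[0,0,0.8],0],[[0,0,0.8],0]]'|f; python3 -m creep '[[[0,0,0],0],[[0,0,0],0],[[0,0,0],0],[[0,0,0],0],[[0,0,0],0]]' 0|f;python3 -m creep '[[[0,0,0],0],[[0,0,0],0],[[0,0,0],0],[[0,0,0],0],[[0,0,0],0]]' |f;
```

```text
time: 19.6
tool_pos: [0.5317, -0.1808, 0.1275]
contact_force: [-0.2, 0.3, -1.8]
opening: 0.192
grip_force: 50.0
time: 20.02
tool_pos: [0.5318, -0.1807, 0.1276]
contact_force: [-0.6, -1.7, 0.3]
opening: 0.547
grip_force: 0.0
time: 20.43
tool_pos: [0.5317, -0.1807, 0.1275]
contact_force: [-0.1, 0.6, 0.4]
opening: 0.918
grip_force: 0.0
```

```bash
f(){ grep -E 'tool_pos|contact'; }
python3 -m creep '[[[0,0,-20],0],[[0,0,-50],0],[[0,0,-85],0],[[0,0,-100],0],[[0,0,-100],0]]'|f; python3 - <<'E'
from h import *
T=tool(); im,d=grab_frame("wrist"); P=cloud("wrist",d); rect(P,.11,.122,(.532,-.18),.02,"head"); rect(P,.045,.107,(.533,-.181),.014,"shank")
D=np.load("w2.npz"); A=hit(182+45.5/4-.5,89+470.5/4-.5,.057,D["T"]); print("tail ring",A.round(4))
Q=D["P"]; q=Q[(Q[...,2]>.052)&(Q[...,2]<.0595)&(Q[...,0]<.598)&(Q[...,0]>.5)&(abs(Q[...,1]-.06)<.05)]; rect(q[None],.05,.06,(.56,.06),.1,"link")
c=A[:2]; e=np.array([.6152,.0770]); v=e-c; print(np.linalg.norm(v),np.degrees(np.arctan2(v[1],v[0])))
E
```

```text
tool_pos: [0.5338, -0.1812, 0.2314]
contact_force: [0.8, -0.0, 1.1]
head 490 z 0.1141 mean [ 0.5293 -0.1796] [array([ 529.2, -180.6]), array([16.8, 16.4]), np.float64(68.7)]
shank 483 z 0.0838 mean [ 0.53   -0.1738] [array([ 529.7, -176.1]), array([ 9.1, 18.1]), np.float64(82.1)]
tail ring [0.5426 0.0549 0.057 ]
link 3280 z 0.0581 mean [0.5668 0.0633] [array([566.1,  62.2]), array([76.8, 30.5]), np.float64(19.1)]
0.07583360771832312 16.91968952409318
```

```bash
f(){ grep -E 'tool_pos|contact'; }
python3 -m creep '[[[40,0,0],7],[[80,2,0],14],[[120,5,0],21],[[160,8,0],28],[[200,10,0],35]]'|f; python3 -m creep '[[[0,0,0],7],[[0,0,0],14],[[0,0,0],21],[[0,0,0],28],[[0,0,0],30.3]]'|f; python3 - <<'E'
from h import *
print(r.read_state()["joints"].round(2)); to(.548,.057,.19,18)
E
```

```text
tool_pos: [0.5642, 0.0183, 0.2259]
contact_force: [0.8, -0.5, -0.8]
tool_pos: [0.564, 0.0168, 0.2258]
contact_force: [0.8, -0.5, -0.6]
[ 0.01  0.5  -0.16  1.82  0.1   0.83 -1.46]
tcp [0.564  0.0168 0.2258] yaw 17.67 tilt 0.17 -> shift [ -2.97 -43.19  35.77] turn -0.33
```

```bash
f(){ grep -E 'tool_pos|contact'; }
python3 -m creep '[[[-3,-20,15],0],[[-3,-40,30],0],[[-3,-43,36],0],[[-3,-43,36],0],[[-3,-43,36],0]]'|f; python3 -m creep '[[[0,0,0],0],[[0,0,0],0]]'|f; python3 - <<'E'
from h import *
T=tool(); im,d=grab_frame("wrist"); P=cloud("wrist",d); to(.548,.057,.0975,18)
q=P[(P[...,2]>.05)&(P[...,2]<.0605)&(abs(P[...,0]-.56)<.035)&(abs(P[...,1]-.06)<.05)]
u=np.array([np.cos(.31),np.sin(.31)]); s=(q[:,:2]-[.615,.077])@u
rect(q[(s<-.04)][None],.05,.061,(.56,.06),.1,"link tail"); print("s min",s.min())
cv2.imwrite("pics/w5.png",im[...,::-1])
E
```

```text
tool_pos: [0.5485, 0.056, 0.1907]
contact_force: [0.7, -0.4, 0.2]
tool_pos: [0.5495, 0.0555, 0.192]
contact_force: [-0.9, -0.4, -0.5]
tcp [0.5495 0.0556 0.192 ] yaw 17.91 tilt 0.07 -> shift [-1.05 -1.83 94.53] turn -0.09
link tail 2745 z 0.0579 mean [0.5553 0.0593] [array([553.7,  58.6]), array([49.7, 55.1]), np.float64(22.9)]
s min -0.08907227246751238
```

View pics/w5.png

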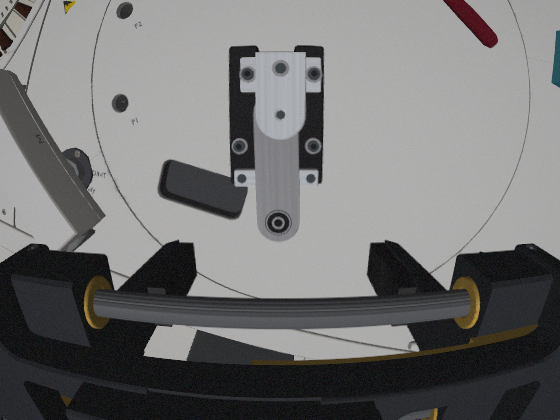

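The link lies nearly along the tool's x, with its ring at (278,222) and its nose at (280,115). I compute the ring in tool coordinates.

```bash
python3 - <<'E'
from h import *
T=tool(); im=cv2.cvtColor(cv2.imread("pics/w5.png"),cv2.COLOR_BGR2GRAY).astype(int)
A=hit(278,222.5,.057,T); B=hit(280,115,.066,T)
for n,p in (("ring",A),("bore",B)): print(n,p.round(4),(np.linalg.inv(T)@np.r_[p,1]*1000)[:3].round(1))
for v in (170,190,205,222): print(v,im[v,248:308])
E
```

```text
ring [0.5428 0.0549 0.057 ] [ -6.6  -1.5 135. ]
bore [0.6145 0.0766 0.066 ] [ 68.2  -0.  126.1]
170 [141 141 143 144 142 141 144 127 132 131 131 130 129 129 127 126 128 131
 133 135 132 130 129 131 130 131 129 128 125 128 131 131 129 132 131 129
 128 128 128 131 129 130 124 124 127 127 128 128 130 128 119 127 144 144
 144 143 143 145 145 145]
190 [169 174 174 173 173 172 175 166 133 134 134 132 132 129 129 129 127 129
 132 132 133 128 128 130 131 130 129 129 127 129 128 130 131 134 132 130
 131 128 126 131 131 133 127 128 127 128 131 129 130 128 132 127 174 172
 174 175 174 172 172 174]
205 [176 173 173 176 176 176 173 175 150 137 133 132 133 134 131 129 126 129
 133 132 133 134 130 129 130 132 131 130 128 130 129 132 130 132 132 131
 129 130 129 131 133 134 131 127 126 127 130 128 128 131 135 137 176 175
 175 176 174 173 173 174]
222 [175 172 176 172 174 174 173 172 177 138 135 131 133 133 132 131 130  81
 131  52  33  30  29  59 129 133  53  34  29  27  30  31  32  37  84 126
 103  32  32  26  37  94 131  84 129 127 129 130 129 133 131 140 175 174
 175 174 172 175 176 175]
```

```bash
f(){ grep -E 'tool_pos|contact|opening|grip'; }
python3 -m creep '[[[0,-0.8,35],0],[[0,-0.8,65],0],[[0,-0.8,85],0],[[0,-0.8,92],0],[[0,-0.8,94.3],0]]'|f; python3 -m creep '[[[0,0,0],0],[[0,0,0],0],[[0,0,0],0],[[0,0,0],0],[[0,0,0],0]]' 255 15|f; python3 -m creep '[[[0,0,0],0],[[0,0,0],0],[[0,0,0],0],[[0,0,0],0],[[0,0,0],0]]'|f
```

```text
tool_pos: [0.5481, 0.0569, 0.0963]
contact_force: [0.3, 0.6, 1.0]
opening: 1.002
grip_force: 0.0
tool_pos: [0.5491, 0.0575, 0.098]
contact_force: [0.8, 1.3, 0.1]
opening: 0.649
grip_force: 0.0
tool_pos: [0.5485, 0.0575, 0.0972]
contact_force: [-0.5, -0.3, 0.9]
opening: 0.331
grip_force: 15.0
```

The link is gripped (29 mm), but the fingertips reach 15 mm below its underside, so it could not be laid on the deck this way. I re-grip 12.5 mm higher.

```bash
f(){ grep -E 'tool_pos|contact|opening|grip'; }
python3 -m creep '[[[0,0,0],0],[[0,0,0],0],[[0,0,0],0]]' 120 15|f; python3 -m creep '[[[0,0,-5],0],[[0,0,-10],0],[[0,0,-12.5],0],[[0,0,-12.5],0],[[0,0,-12.5],0]]'|f; python3 -m creep '[[[0,0,0],0],[[0,0,0],0],[[0,0,0],0],[[0,0,0],0],[[0,0,0],0]]' 255 15|f;  python3 -m creep '[[[0,0,0],0],[[0,0,0],0],[[0,0,0],0]]' 255 40|f
```

```text
tool_pos: [0.5485, 0.0575, 0.0972]
contact_force: [-0.2, 0.7, -0.6]
opening: 0.519
grip_force: 0.0
tool_pos: [0.5488, 0.0575, 0.1101]
contact_force: [0.0, -0.8, 0.5]
opening: 0.528
grip_force: 0.0
tool_pos: [0.5484, 0.0575, 0.1095]
contact_force: [-0.5, 0.4, -0.3]
opening: 0.338
grip_force: 14.9
tool_pos: [0.5485, 0.0574, 0.1096]
contact_force: [-0.1, 0.1, -1.2]
opening: 0.332
grip_force: 39.9
```

```bash
f(){ grep -E 'tool_pos|contact'; }
python3 -m creep '[[[-1,0,0],0],[[-2,0,0],0],[[-3.5,0,0],0],[[-5,0,0],0],[[-7,0,0],0]]'|f; python3 -m creep '[[[-3,0,0],0],[[-6,0,0],0],[[-9,0,0],0],[[-12,0,0],0],[[-15,0,0],0]]'|f
```

```text
tool_pos: [0.5417, 0.0553, 0.1097]
contact_force: [0.3, -0.5, -1.5]
tool_pos: [0.5273, 0.0505, 0.1097]
contact_force: [0.6, -0.4, -0.7]
```

```bash
f(){ grep -E 'tool_pos|contact'; }
python3 -m creep '[[[-6,0,0],0],[[-14,0,0],0],[[-24,0,0],0],[[-34,0,0],0],[[-44,0,0],0]]'|f; python3 -m creep '[[[-10,0,0],0],[[-20,5,0],0],[[-24,20,0],0],[[-24,28,0],0],[[-24,28,0],0]]'|f; python3 - <<'E'
from h import *
T=tool(); im,d=grab_frame("wrist"); P=cloud("wrist",d); print(T[:3,3])
Q=P@T[:3,:3]-T[:3,3]@T[:3,:3]   # tool coords
for s in (.02,.035,.05,.065,.078):
    m=(abs(Q[...,0]-s)<.004)&(abs(Q[...,1])<.010)&(Q[...,2]>.03)&(Q[...,2]<.075); print(s,m.sum(),np.median(Q[m][:,2]) if m.any() else '')
to(T[0,3],T[1,3],.0635)
E
```

```text
tool_pos: [0.4845, 0.0366, 0.1097]
contact_force: [0.7, -0.2, -0.9]
tool_pos: [0.4719, 0.0006, 0.1098]
contact_force: [0.3, 0.1, -1.2]
[0.47190375 0.00060068 0.10980938]
0.02 761 0.051823623723849514
0.035 844 0.05184776169136094
0.05 901 0.051963996631069535
0.065 369 0.052281755099864456
0.078 518 0.05225452548066342
tcp [0.472  0.0019 0.1098] yaw 17.87 tilt 0.05 -> shift [-0.53  1.19 46.31] turn 0
```

The link is held level, with its underside about 62 mm from the TCP. I lower until the fingertips are 1 mm over the deck, then release.

```bash
f(){ grep -E 'time|tool_pos|contact|opening'; }
python3 -m creep '[[[0,0,12],0],[[0,0,25],0],[[0,0,36],0],[[0,0,42],0],[[0,0,44],0]]'|f; python3 -m creep '[[[0,0,0.3],0],[[0,0,0.6],0],[[0,0,0.6],0],[[0,0,0.6],0]]'|f; python3 -m creep '[[[0,0,0],0],[[0,0,0],0],[[0,0,0],0],[[0,0,0],0],[[0,0,0],0]]' 90|f
```

```text
time: 27.08
tool_pos: [0.4711, 0.0035, 0.0646]
contact_force: [-0.2, -0.3, -0.1]
opening: 0.338
time: 27.42
tool_pos: [0.4719, 0.003, 0.0655]
contact_force: [0.7, -0.1, -1.9]
opening: 0.333
time: 27.83
tool_pos: [0.4717, 0.003, 0.0652]
contact_force: [0.2, 0.8, 0.2]
opening: 0.644
```

```bash
f(){ grep -E 'time|tool_pos|contact|opening'; }
python3 -m creep '[[[0,0,-15],0],[[0,0,-45],0],[[0,0,-85],0],[[0,0,-120],0],[[0,0,-130],0]]'|f; python3 -m creep '[[[0,0,0],0],[[0,0,0],0],[[0,0,0],0]]'|f; python3 - <<'E'
from h import *
im,d=grab_frame("wrist"); P=cloud("wrist",d); to(.5,0,.2)
rect(P,.005,.02,(.50,.01),.075,"link"); cv2.imwrite("pics/w6.png",im[...,::-1])
q=P[(P[...,2]>.006)&(P[...,2]<.013)&(np.hypot(P[...,0]-.5,P[...,1]-.01)<.06)]; A=np.c_[q[:,:2],np.ones(len(q))]; print("plane",np.linalg.lstsq(A,q[:,2],rcond=None)[0])
im,d=grab_frame("side"); S=cloud("side",d); rect(S,.06,.14,(.533,-.18),.016,"punch side"); rect(S,.108,.14,(.533,-.18),.016,"head side")
q=S[np.hypot(S[...,0]-.533,S[...,1]+.18)<.014]; print("top z",np.percentile(q[:,2],[95,99]))
E
```

```text
time: 28.25
tool_pos: [0.4738, 0.0031, 0.1995]
contact_force: [-0.3, -0.7, 0.4]
opening: 0.647
time: 28.5
tool_pos: [0.4706, 0.0029, 0.1936]
contact_force: [-0.8, -0.0, -0.4]
opening: 0.648
tcp [0.4705 0.0029 0.1934] yaw 18.01 tilt 0.19 -> shift [27.15 11.92 -6.72] turn 0
link 3847 z 0.0095 mean [0.5    0.0118] [array([502.1,  13. ]), array([106.3,  30.4]), np.float64(18.6)]
plane [-0.00566606 -0.00067211  0.01233088]
punch side 253 z 0.0945 mean [ 0.5326 -0.1858] [array([ 530.9, -183.8]), array([16.6, 18.1]), np.float64(86.7)]
head side 63 z 0.1141 mean [ 0.5314 -0.1841] [array([ 531.1, -182.1]), array([16.5, 13.8]), np.float64(6.7)]
top z [0.1161453  0.11720895]
```

View pics/w6.png

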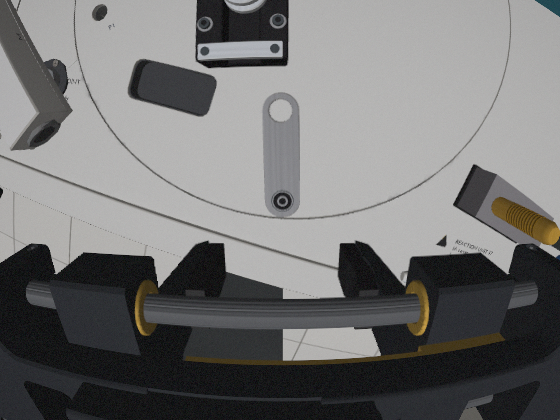

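The wrist picture shows the link flat on the deck (eye at (280,110), tail at (282,205), top at 9.5 mm). It is clear of the block at (243,45) and of the recess. The punch stands upright with its head at 116 mm, so I hand the job in.

```bash
python3 -c "
from bench import workorder; print(workorder.sign_off())"
```

```text
the job is handed in; nothing more can be done
None
```

The job is handed in, and no verdict came back. By my measurements the pin is driven about 18 mm, the punch stands upright in its hole, and the link lies flat on the deck clear of the pin block; nothing else was touched.

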